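# Pack the spare feed roller under its parts tray

### The job

Put the photo printer's spare feed roller away: take it from its rubber rest, lay it lengthwise in the middle of the two V-blocks on the base board, and swing the metal clamp strap over until it lies level across the roller. Then lift the parts tray with the pins under its corners by its handle, lower it without dropping it so that all four pins go fully home in the sockets of the base board's corner posts, and let go. Do not shift or knock over the other things on the shelf.

Things in the scene. Friction and masses are not known exactly. Their poses are not given: they have to be found in the camera images.
- board: Dark steel base board fixed to the shelf, 170 (x) x 120 (y) x 10 mm. Origin: centre of its underside, x along its long side, z up. On it: four square aluminium corner posts, two V-blocks at x = +-56, y = 0 (12 mm long, 44 mm wide, 38 mm high, 90 degree V running along x), and a strap hinge post at x = 38, y = 34, 58 mm high
- cradle (a point): Point on the board where the middle of a properly laid roller comes to lie: 37 mm above the board's origin, on its centre. Axes as the board; the roller lies along x
- stack (a point): Centre of the board, level with its post tops (64 mm above the board's origin): the middle of the tray floor's underside comes here when seated. Axes as the board. The 26 x 26 mm posts stand at x = +-70, y = +-45 mm, each with a 14 x 14 mm socket 22 mm deep in its flat top
- strap (a joint): Angle (rad) of the steel clamp strap (10 wide, 4 thick, 64 mm long); hinge line along the board's x through x 38, y 34, z 52 mm. 0: level toward the board's -y, 1 mm above the roller; 1.57: upright; 2.5: stop, leaning out to +y. Starts at 2.1 to 2.35; stiff (0.04 N m), stays where left; closed fingers can push it over in an arc (a level push may jam)
- strap_tip (a point): Middle of the strap's free end, 60 mm from the hinge line. Open, it stands outward of and above the hinge; closed, it is at x 38, y -26, z 52 mm of the board. A lip stands 5 mm up on the end when closed
- tray_grip (a point): Grip point in the middle of the parts tray's steel handle blade (70 mm along x, 12 mm thick in y). z up, x along the tray's long side. It lies 62 mm above the pin tips and 48 mm above the floor's underside; blade top 17 mm higher, tray rim 23 mm lower
- roller_mid (a point): Middle of the loose feed roller, on its axis: a steel cylinder 24 mm in diameter and 140 mm long with a grey sleeve in the middle, 0.2 kg. x along its axis; it may have turned about its axis. It starts lying on the rest, axis 34 mm above the shelf
- rest: Fixed black rubber rest, 112 x 34 mm, with two notched supports at x = +-50 mm that carry the roller along x; the 86 mm between them is free down to 4 mm. Origin: centre of its underside
- tray: The same steel parts tray, 170 x 120 mm, 0.45 kg; origin midway between the tips of its pins, on which it stands. Pins 10 mm in diameter, cone-tipped, 14 mm long, under the floor at x = +-70, y = +-45 mm. Either way round fits the board. Inside: two low dividers, brass bushes
- roller: The same roller; origin at its middle
- bucket: Bystander: red plastic coin bucket, 124 mm across, 120 mm high, origin under its centre
- strobe: Bystander: white strobe housing 100 x 80 x 88 mm, origin under its centre
- bracket: Bystander: steel L mounting bracket 50 x 100 x 65 mm, origin under its centre
- bolt_a: Bystander: aluminium seat bolt standing on its head, 32 mm across, 60 mm high, origin under its centre
- bolt_b: Bystander: second seat bolt, the same
- dish: Bystander: plain flat-bottomed steel dish 110 x 80 x 25 mm without pins or handle, origin under its centre
- driver: Bystander: screwdriver lying on the shelf
Things that resemble listed ones, but are neither listed nor needed, are in the scene too. Leave any green look-alike of the roller alone.

How it is judged:
On the way, in this order (a step that is already met when the one before it is completed fails the run):
1. the roller lies in both V-blocks, let go, while the strap is still open (distance between roller_mid and cradle below 0.015 m and z of roller_mid in the frame of cradle below 0.003 m and angle between the x axis of roller_mid and the x axis of cradle, either way round below 0.06 rad and contact force between the fingers and roller below 0.3 N and linear speed of roller below 0.03 m/s and value of joint strap above 0.5 rad), for 0.2 s.
2. the strap lies across the roller (value of joint strap below 0.12 rad), for 0.2 s.
At the end, for the whole second after the job is handed in: Roller in both V-blocks (middle within 15 mm of the cradle point, at most 3 mm high, parallel within 0.06 rad), strap closed (under 0.12 rad), tray on all four posts, pins home (within 5 mm of centre, floor within 2 mm of post tops, aligned 0.06, tilt under 0.03 rad), all at rest (distance between roller_mid and cradle below 0.015 m and z of roller_mid in the frame of cradle below 0.003 m and angle between the x axis of roller_mid and the x axis of cradle, either way round below 0.06 rad and value of joint strap below 0.12 rad and horizontal distance between tray and board below 0.005 m and z of tray in the frame of board between 0.047 and 0.052 m and angle between the x axis of tray and the x axis of board, either way round below 0.06 rad and angle between the z axis of tray and the z axis of board, either way round below 0.03 rad and linear speed of each of tray, roller below 0.02 m/s); the robot touches nothing.
It fails at once if a bystander is shifted by more than 30 mm or knocked over (distance of any of bucket, strobe, bracket, bolt_a, bolt_b, dish, driver from where it was at the start of the episode above 0.03 m or angle between any of bucket, strobe, bracket, bolt_a, bolt_b's own z axis and vertical above 0.5 rad).
It fails at once if the tray is dropped: it falls faster than 0.5 m/s with no finger on it (a fall of more than about 13 mm) (contact force between the fingers and tray below 0.2 N and linear speed of tray above 0.5 m/s).
It also fails if it takes over 72 s, if anything falls off the work surface, if the arm or the gripper's body presses on something with over 40 N, if the wrist force passes 120 N, or if a joint passes its speed limit or range.

### The arm

A 7-joint arm with a two-finger parallel gripper is mounted at the origin on the work surface. World frame = base frame: x ahead of the robot, y to its left, z up, the work surface at z = 0. Lengths are in m, angles in rad, forces in N, time in s.
With the tool pointing down it reaches from about 0.425 to 0.925 m from the base axis. Payload 6.8 kg.
Tool frame: the origin (TCP) lies at the very end of the fingers, on their centre line; the grasp point (between the pads) lies robot.grip_depth behind it (robot.grip_depth is the distance from the TCP to the grasp point, in m); z points along the fingers, y is the direction in which the jaws open and shut (so a half turn about z gives the same grasp; the last joint's range is limited). The gripper opens to 88 mm and grips with 3 to 60 N. Pads are 20 mm wide; open, the fingers measure 115 mm over their backs; the gripper's body (75 mm by 178 mm) begins 61 mm behind the grasp point.
Start: joints at [0.999, 0.477, 0.022, 1.555, -0.011, 1.109, -0.083], TCP at [0.302, -0.604, 0.223] pointing down, gripper open.
Joint ranges: [-2.96, 2.96], [-0.34, 2.1], [-1.41, 1.46], [0.24, 2.44], [-1.37, 4.51], [0.17, 1.92], [-2.96, 2.96]. Speed limits (rad/s): [2.39, 2.39, 3.14, 3.14, 3.14, 3.14, 3.14].

### API

Orientations are given as a unit quaternion [w, x, y, z].
In Python, from workcell import robot gives the robot as it stands. Calls block until the motion is done:
- robot.move_ptp(position, orientation): joint-space move of the TCP to a pose.
- robot.move_straight(position, rot=None, feed=0.15, until_force=None): straight line of the TCP; rot=None keeps the orientation; feed is the mean speed in m/s. With until_force (N) it stops when the force on the tool has changed by that much, and returns True; else False.
- robot.move_joints(angles): joint-space move.
- robot.command_gripper(opening, grip_force=None): opening from 0.0 (shut) to 1.0 (fully open); grip_force is the grip in N (None keeps the last); returns when the fingers have stopped.
- robot.dwell(seconds).
- robot.solve_ik(position, orientation): joint angles nearest the present ones, or None.
- robot.grab_frame(name): name is "side" or "top"; returns the picture (384x512x3 uint8, red, green, blue); there is no depth.
- robot.calibration(name): a dict with "intrinsics" (3x3 intrinsics, pixels), "dist" ([k1, k2, p1, p2, k3] as OpenCV has them; the pictures are not rectified), "eye" and "rotation" of the camera in the world. Camera axes: x right, y up, looking along -z (the intrinsics and any distortion apply to the point x, -y, -z); pixel columns grow to the right and rows downward; lengths in m; the calibration is good to about 2 mm. A picture is of the moment at which its call begins. calibration takes no time and is no camera call.
A pose or a line that the arm cannot do raises robot.IKError and nothing moves.
- robot.close_job(): hands the job in, once; it reports no verdict.
Readings, each from a call of its own:
- robot.current_t(): time.
- robot.current_joint_pos(): joint angles.
- robot.current_dq(): joint speeds.
- robot.current_joint_efforts(): joint torques, N m.
- robot.current_position(): TCP position.
- robot.current_ee_rot(): TCP orientation.
- robot.current_ft_force(): force on the tool from outside, world axes, zero at the start.
- robot.current_moment(): the same for the moment, N m.
- robot.current_width(): opening from 0.0 (shut) to 1.0 (fully open).
Only numpy, scipy, OpenCV 4.12 (cv2) and the standard library are available. Lean on these libraries where they do the work, as an engineer would, in place of code of your own. Each camera call takes 0.05 s, during which the arm holds its last target.

## Working session

There is one attempt and no reset: what is moved stays moved. The work goes in short steps, each a Python script; the robot and the scene stay as the last script left them, time stands still between calls to the robot, and variables do not carry over. Pictures are saved under pics/ and viewed, and the job is handed in when it is done.

```bash
mkdir -p pics; ls; python3 - <<'E'
from workcell import robot
import cv2,numpy as np
print(robot.current_t(),robot.grip_depth,robot.current_ee_rot())
for n in("side","top"):
    f=robot.grab_frame(n); cv2.imwrite(f"pics/{n}0.png",f[:,:,::-1])
    cv2.imwrite(f"pics/{n}0b.png",cv2.resize(f[:,:,::-1],(800,600),interpolation=cv2.INTER_CUBIC))
    print(robot.calibration(n))
E
```

```text
pics
0.0 0.0187 [-8.74529041e-04  9.73225190e-01  2.29851876e-01 -2.81786752e-04]
{'intrinsics': array([[420.95793502,   0.        , 254.21281633],
       [  0.        , 420.95793502, 189.87277092],
       [  0.        ,   0.        ,   1.        ]]), 'dist': array([-0.07300206,  0.        ,  0.        ,  0.        ,  0.        ]), 'eye': array([0.30039325, 0.97105223, 1.05496175]), 'rotation': array([-0.13240944, -0.0536504 ,  0.37894302,  0.91432574])}
{'intrinsics': array([[467.12698946,   0.        , 256.2840515 ],
       [  0.        , 467.12698946, 190.44712993],
       [  0.        ,   0.        ,   1.        ]]), 'dist': array([-0.18849664,  0.        ,  0.        ,  0.        ,  0.        ]), 'eye': array([0.31055997, 0.02375989, 1.64898097]), 'rotation': array([ 0.71182358,  0.05425708, -0.05733098, -0.69790867])}
```

View pics/top0b.png

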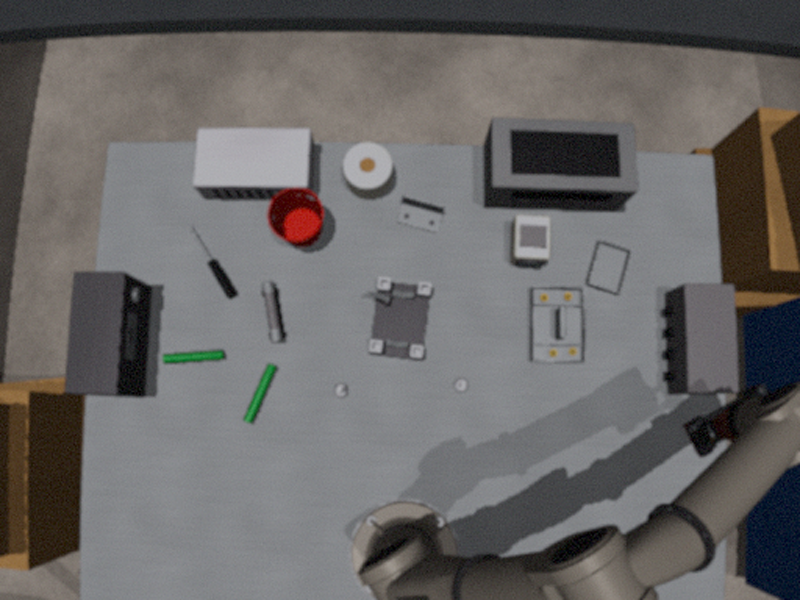

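View pics/side0b.png

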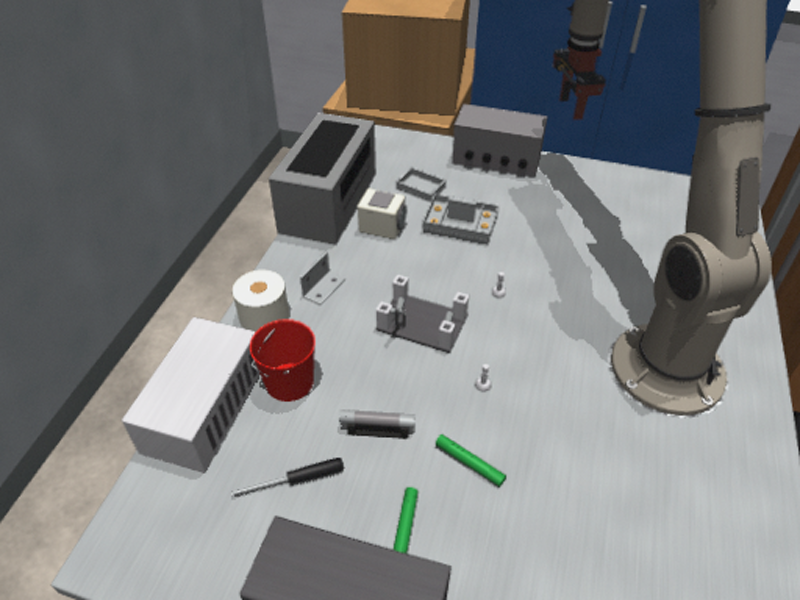

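```bash
cat > h.py <<'E'
import numpy as np, cv2
from scipy.spatial.transform import Rotation as R
from workcell import robot
def cam(n):
    c=robot.calibration(n); q=c['rotation']
    Rm=R.from_quat([q[1],q[2],q[3],q[0]]).as_matrix()@np.diag([1,-1,-1])  # cv cam->world
    return c['intrinsics'],np.array(c['dist']),c['eye'],Rm
def ray(n,uv):
    K,d,e,Rm=cam(n); p=cv2.undistortPoints(np.array(uv,float).reshape(-1,1,2),K,d,criteria=(3,50,1e-9)).reshape(-1,2) if False else cv2.undistortPoints(np.array(uv,float).reshape(-1,1,2),K,d).reshape(-1,2)
    v=np.c_[p,np.ones(len(p))]@Rm.T
    return e,v
def onz(n,uv,z):
    e,v=ray(n,uv); return e+v*((z-e[2])/v[:,2])[:,None]
def tri(uvt,uvs):
    e1,v1=ray('top',[uvt]);e2,v2=ray('side',[uvs]);v1=v1[0]/np.linalg.norm(v1);v2=v2[0]/np.linalg.norm(v2)
    s=np.linalg.lstsq(np.c_[v1,-v2],e2-e1,rcond=None)[0]
    a=e1+s[0]*v1;b=e2+s[1]*v2; return (a+b)/2,np.linalg.norm(a-b)
def proj(n,P):
    K,d,e,Rm=cam(n); P=np.atleast_2d(P).astype(float)
    r=cv2.Rodrigues(Rm.T)[0]; return cv2.projectPoints(P,r,-Rm.T@e,K,d)[0].reshape(-1,2)
def crop(n,f,name,c,w,h,s):
    x0,y0=int(c[0]-w/2),int(c[1]-h/2)
    a=f[y0:y0+h,x0:x0+w,::-1]; cv2.imwrite(name,cv2.resize(a,None,fx=s,fy=s,interpolation=cv2.INTER_CUBIC)); print(name,x0,y0,s)
def down(yaw): # tool z down, tool y (jaws) at world yaw+90deg, tool x along yaw
    q=(R.from_euler('z',yaw)*R.from_euler('x',np.pi)).as_quat(); return np.array([q[3],q[0],q[1],q[2]])
def rel(): 
    return robot.current_position(),robot.current_ft_force()
E
python3 - <<'E'
from h import *
f=cv2.imread('pics/top0.png')[:,:,::-1]; g=cv2.imread('pics/side0.png')[:,:,::-1]
crop('top',f,'pics/ct_board.png',(256,204),60,75,8)
crop('top',f,'pics/ct_tray.png',(357,208),60,75,8)
crop('top',f,'pics/ct_roll.png',(173,200),60,75,8)
crop('side',g,'pics/cs_board.png',(270,200),80,70,8)
crop('side',g,'pics/cs_roll.png',(241,270),80,70,8)
crop('side',g,'pics/cs_tray.png',(295,138),80,70,8)
print(proj('top',[[0,0,0]]), proj('side',[[0,0,0]]))
E
cd pics; python3 -c "
import cv2,numpy as np
for k in('t','s'):
    ims=[cv2.imread(f'c{k}_{n}.png') for n in('board','roll','tray')]
    m=np.hstack(ims);cv2.imwrite(f'c{k}_all.png',cv2.resize(m,None,fx=.55,fy=.55) if m.shape[1]*.55<=800 else cv2.resize(m,(800,int(m.shape[0]*800/m.shape[1]))))
"
```

```text
pics/ct_board.png 226 166 8
pics/ct_tray.png 327 170 8
pics/ct_roll.png 143 162 8
pics/cs_board.png 230 165 8
pics/cs_roll.png 201 235 8
pics/cs_tray.png 255 103 8
[[258.61076075 353.89235637]] [[427.1699051  235.68500341]]
```

View pics/ct_board.png

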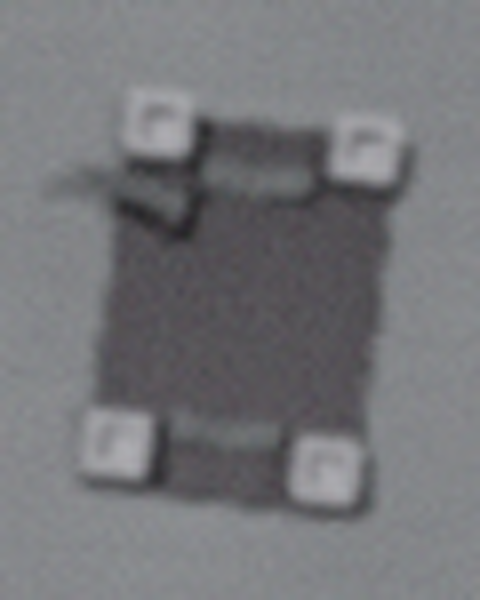

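View pics/cs_board.png

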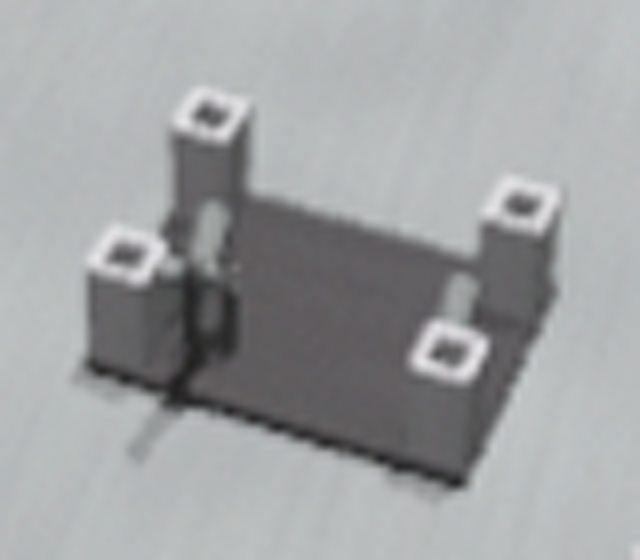

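View pics/ct_roll.png

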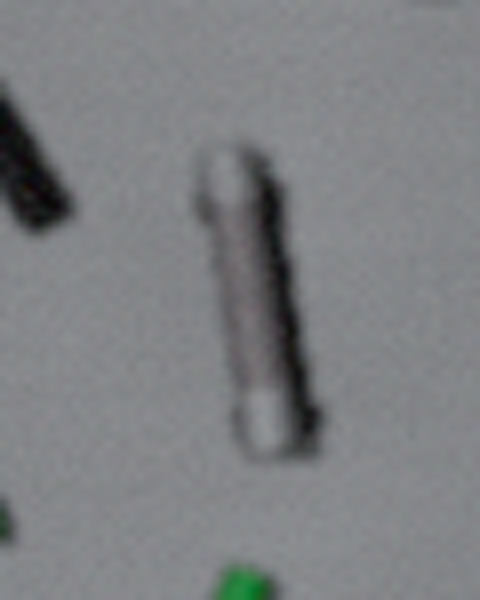

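View pics/cs_roll.png

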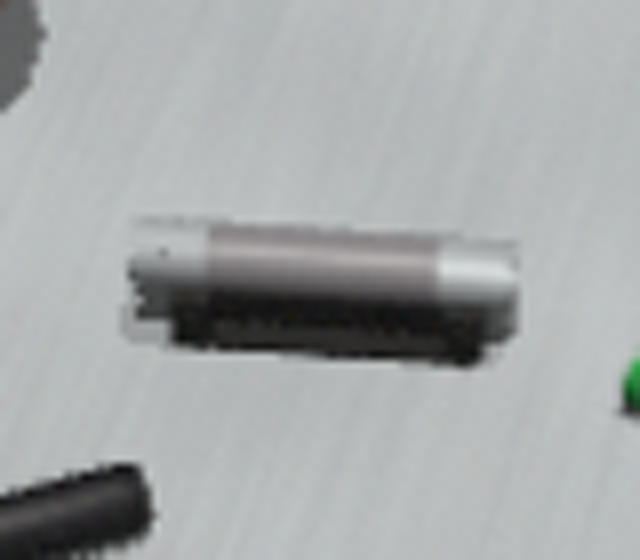

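View pics/ct_tray.png

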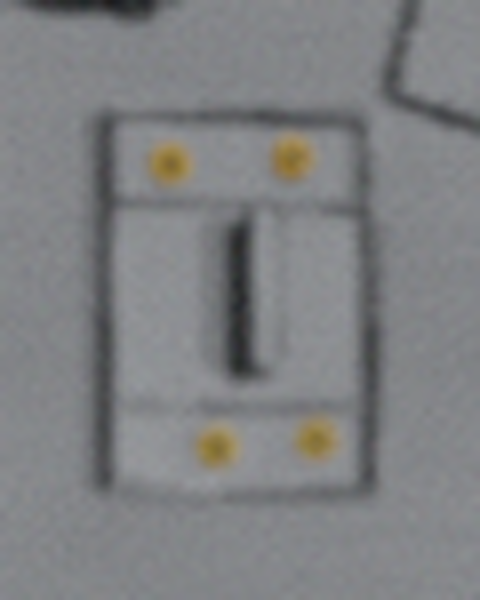

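View pics/cs_tray.png

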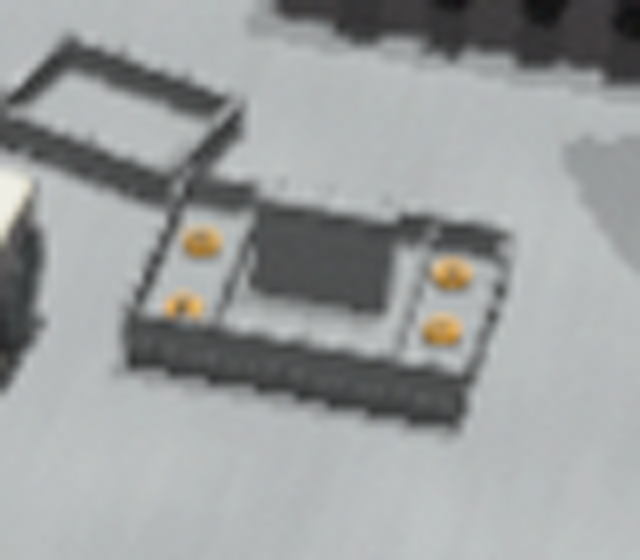

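```bash
cat > meas.py <<'E'
from h import *
def blobs(n,f,box,thr,amin,amax,fn=None):
    x0,y0,x1,y1=box; S=8
    a=cv2.resize(f[y0:y1,x0:x1],None,fx=S,fy=S,interpolation=cv2.INTER_CUBIC)
    m=fn(a) if fn else (a.min(2)>thr).astype(np.uint8)
    cs,_=cv2.findContours(m,cv2.RETR_EXTERNAL,cv2.CHAIN_APPROX_NONE); out=[]
    for c in cs:
        h=cv2.convexHull(c); A=cv2.contourArea(h)/S/S
        if amin<A<amax:
            M=cv2.moments(h); out.append(((M['m10']/M['m00']+.5)/S-.5+x0,(M['m01']/M['m00']+.5)/S-.5+y0,A))
    return np.array(out)
def board(ft,fs):
    res={}
    for n,f,box,thr in(('top',ft,(230,170,282,235),150),('side',fs,(236,170,304,215),205)):
        b=blobs(n,f,box,thr,20,120); P=onz(n,b[:,:2],.064)
        res[n]=(b,P)
    return res
E
python3 - <<'E'
from meas import *
np.set_printoptions(precision=4,suppress=True)
ft=cv2.imread('pics/top0.png')[:,:,::-1]; fs=cv2.imread('pics/side0.png')[:,:,::-1]
for n,(b,P) in board(ft,fs).items(): print(n);print(b);print(P, P.mean(0))
E
```

```text
top
[[266.3003 224.2939  43.4297]
 [240.3975 221.3741  38.3594]
 [271.4001 183.7128  51.2969]
 [245.3436 180.4024  52.4141]]
[[ 0.4473 -0.017   0.064 ]
 [ 0.4555  0.0713  0.064 ]
 [ 0.5876 -0.0323  0.064 ]
 [ 0.5974  0.0577  0.064 ]] [0.5219 0.0199 0.064 ]
side
[[284.4017 207.6763  20.1328]
 [245.3197 196.0241  41.7344]
 [294.6861 189.672   39.0078]
 [255.7874 178.4725  36.6172]]
[[ 0.4633  0.0695  0.064 ]
 [ 0.5984  0.0555  0.064 ]
 [ 0.4495 -0.0196  0.064 ]
 [ 0.589  -0.0347  0.064 ]] [0.525  0.0176 0.064 ]
```

```bash
python3 - <<'E'
from meas import *
np.set_printoptions(precision=4,suppress=True)
ft=cv2.imread('pics/top0.png')[:,:,::-1]; fs=cv2.imread('pics/side0.png')[:,:,::-1]
def fit(P,c0):
    B=np.array([[-.07,-.045],[-.07,.045],[.07,-.045],[.07,.045]]);yaw=-.1
    rot=np.array([[np.cos(yaw),-np.sin(yaw)],[np.sin(yaw),np.cos(yaw)]])
    Q=np.array([P[np.argmin(np.linalg.norm(P[:,:2]-(c0+rot@b),axis=1)),:2] for b in B])
    d=Q-Q.mean(0); a=np.arctan2((B[:,0]*d[:,1]-B[:,1]*d[:,0]).sum(),(B*d).sum())
    rot=np.array([[np.cos(a),-np.sin(a)],[np.sin(a),np.cos(a)]])
    return Q.mean(0),a,(d-B@rot.T)*1e3
for n,f,box in(('top',ft,(230,170,282,235)),('side',fs,(236,170,304,215))):
  for t in ((135,145,150,155) if n=='top' else (180,190,198)):
    b=blobs(n,f,box,t,20,120); 
    if len(b)!=4: print(n,t,len(b),b[:,2]);continue
    c,a,r=fit(onz(n,b[:,:2],.064),np.array([.522,.019])); print(n,t,b[:,2],c,a,r.ravel())
# sockets in side: dark holes
E
```

```text
top 135 6 [62.6406 37.2969 56.6719 61.1016 78.0938 87.1797]
top 145 [48.4375 51.6562 57.5312 59.5234] [0.5226 0.0203] -0.1082675854244929 [-0.8151 -0.1047 -0.726   0.2648  0.7528 -0.3632  0.7883  0.2031]
top 150 [43.4297 38.3594 51.2969 52.4141] [0.5219 0.0199] -0.10159399578412402 [-0.4806  0.7493 -1.4034 -0.4884  0.6268 -0.3654  1.2572  0.1045]
top 155 1 [28.7422]
side 180 1 [47.1719]
side 190 [43.7734 51.4766 51.0312 46.3906] [0.5242 0.0177] -0.1088813865904538 [ 0.3899 -0.6679 -1.0248  1.1766  0.132  -0.8101  0.5029  0.3014]
side 198 [40.8203 46.0234 44.0391 40.7188] [0.5239 0.018 ] -0.10749026266576589 [ 0.1365 -0.5278 -0.7787  0.9738  0.3264 -0.6124  0.3158  0.1665]
```

```bash
python3 - <<'E'
from meas import *
np.set_printoptions(precision=4,suppress=True)
ft=cv2.imread('pics/top0.png')[:,:,::-1].astype(int); fs=cv2.imread('pics/side0.png')[:,:,::-1].astype(int)
ft=cv2.GaussianBlur(ft.astype(np.float32),(0,0),.6); fs=cv2.GaussianBlur(fs.astype(np.float32),(0,0),.6)
for n,f,box in(('top',ft,(160,175,190,225)),('side',fs,(205,255,275,285))):
    x0,y0,x1,y1=box;S=8
    a=cv2.resize(f[y0:y1,x0:x1],None,fx=S,fy=S,interpolation=cv2.INTER_CUBIC)
    d=a[:,:,0]-(a[:,:,1]+a[:,:,2])/2
    m=((d>2)&(a.max(2)>70)).astype(np.uint8)
    m=cv2.morphologyEx(m,cv2.MORPH_OPEN,np.ones((15,15)))
    cs,_=cv2.findContours(m,cv2.RETR_EXTERNAL,cv2.CHAIN_APPROX_NONE);c=max(cs,key=cv2.contourArea)
    r=cv2.minAreaRect(c); bp=(cv2.boxPoints(r)+.5)/S-.5+[x0,y0]; ce=bp.mean(0)
    v=a.clip(0,255).astype(np.uint8)[:,:,::-1].copy();cv2.drawContours(v,[c],-1,(0,255,0),1);cv2.imwrite(f'pics/m_{n}.png',v)
    L=[np.linalg.norm(bp[1]-bp[0]),np.linalg.norm(bp[2]-bp[1])]
    e=[(bp[0]+bp[1])/2,(bp[2]+bp[3])/2] if L[0]<L[1] else [(bp[1]+bp[2])/2,(bp[3]+bp[0])/2]
    P=onz(n,e,.034 if n=='top' else .040); u=P[1]-P[0]
    print(n,ce,e,P,P.mean(0),np.linalg.norm(u),np.arctan2(u[1],u[0]),min(L))
    # non-background silhouette rows
# end-to-end profile: along top sleeve axis
E
cd pics; python3 -c "
import cv2,numpy as np
a=cv2.imread('m_top.png');b=cv2.imread('m_side.png');c=np.zeros((400,800,3),np.uint8);c[:400,:240]=a;c[:240,240:800]=b;cv2.imwrite('m.png',c)"
```

```text
top [173.     192.6875] [array([173.    , 191.4375]), array([173.    , 193.9375])] [[0.5584 0.312  0.034 ]
 [0.5496 0.3116 0.034 ]] [0.554  0.3118 0.034 ] 0.008896758353637124 -3.0944712901808638 2.125
side [240.5768 267.3773] [array([226.851 , 266.8208]), array([254.3025, 267.9337])] [[0.5721 0.3208 0.04  ]
 [0.495  0.3019 0.04  ]] [0.5336 0.3114 0.04  ] 0.07939722273696095 -2.9008486376871625 6.572304115800001
```

View pics/m.png

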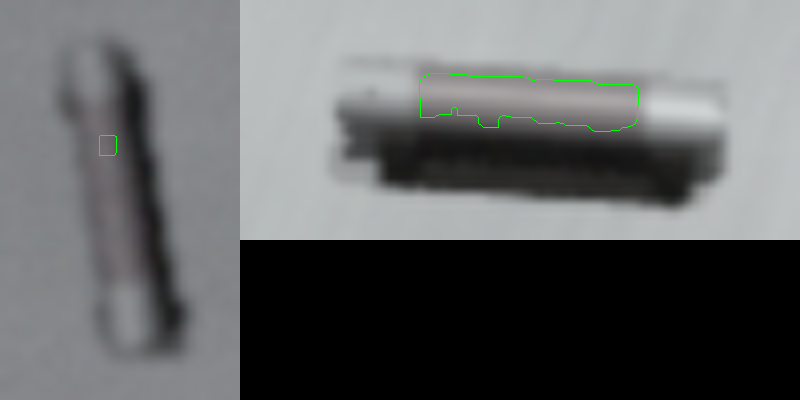

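```bash
python3 - <<'E'
from meas import *
np.set_printoptions(precision=4,suppress=True)
ft=cv2.imread('pics/top0.png')[:,:,::-1]; f=cv2.GaussianBlur(ft.astype(np.float32),(0,0),.6)
x0,y0,x1,y1=160,175,190,225;S=8
a=cv2.resize(f[y0:y1,x0:x1],None,fx=S,fy=S,interpolation=cv2.INTER_CUBIC)
d=a[:,:,0]-(a[:,:,1]+a[:,:,2])/2
print(np.median(d),np.percentile(d,[80,90,95,99]))
lum=a.mean(2); 
m=((d>np.median(d)+3.5)&(lum>75)).astype(np.uint8)
m=cv2.morphologyEx(m,cv2.MORPH_CLOSE,np.ones((9,9)));m=cv2.morphologyEx(m,cv2.MORPH_OPEN,np.ones((9,9)))
c=max(cv2.findContours(m,cv2.RETR_EXTERNAL,cv2.CHAIN_APPROX_NONE)[0],key=cv2.contourArea)
r=cv2.minAreaRect(c);bp=(cv2.boxPoints(r)+.5)/S-.5+[x0,y0];print(bp)
L=[np.linalg.norm(bp[1]-bp[0]),np.linalg.norm(bp[2]-bp[1])]
e=[(bp[0]+bp[1])/2,(bp[2]+bp[3])/2] if L[0]<L[1] else [(bp[1]+bp[2])/2,(bp[3]+bp[0])/2]
P=onz('top',e,.034);u=P[1]-P[0];print(P,P.mean(0),np.linalg.norm(u),np.arctan2(u[1],u[0]))
v=a.clip(0,255).astype(np.uint8)[:,:,::-1].copy();cv2.drawContours(v,[c],-1,(0,255,0),1)
# overlay predicted roller outlines for candidate measure
cv2.imwrite('pics/m_top2.png',cv2.resize(v,None,fx=1.4,fy=1.4))
# profile rows luminance
for Y in (60,100,140,180,220,260,310): print(Y,lum[Y,::12].astype(int))
E
```

```text
-3.2313766 [-2.1201  0.2636  1.6342  3.0914]
[[168.5498 187.8809]
 [174.1208 187.0104]
 [177.6092 209.3365]
 [172.0382 210.2069]]
[[0.5725 0.3186 0.034 ]
 [0.4937 0.3026 0.034 ]] [0.5331 0.3106 0.034 ] 0.08041725539950695 -2.9408529464333446
60 [134 133 135 134 133 121 120 136 128  96  74  92 129 140 139 137 137 137
 137 135]
100 [133 133 134 134 131 101  89 112 121  97  61  28  59 119 137 137 136 137
 136 134]
140 [132 131 132 132 132 131 118 100 108 103  78  43  53 115 138 139 138 137
 138 138]
180 [132 133 133 132 132 132 128 110 103 107  94  60  33  77 127 137 136 136
 134 134]
220 [132 134 133 133 132 132 131 115  98 110 106  81  46  37 100 131 134 134
 134 135]
260 [134 135 133 135 133 134 134 127 105 103 112  96  64  33  64 118 132 132
 134 133]
310 [136 138 136 136 136 135 136 131 108 110 135 138 112  67  33  56 109 132
 133 132]
```

View pics/m_top2.png

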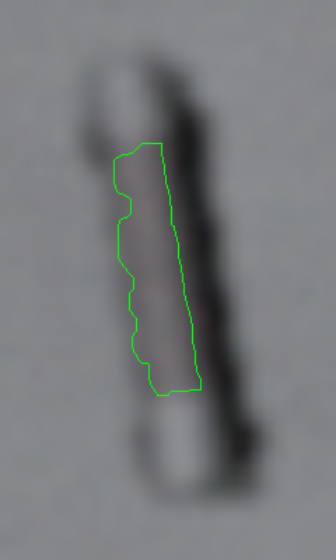

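```bash
python3 - <<'E'
from meas import *
np.set_printoptions(precision=4,suppress=True)
T=lambda p,o,S=8:(np.array(p)+.5)/S-.5+o
for pts in ([[75,140],[90,260]],[[120,140],[140,260]],[[145,140],[169,260]]):
    P=onz('top',T(pts,[160,175]),.034);u=P[0]-P[1];print('top',P.mean(0),np.arctan2(u[1],u[0]))
for pts,z in (([[432-240,73],[637-240,87]],.044),([[338-240,58],[720-240,80]],.044),([[360-240,182],[680-240,206]],.0)):
    P=onz('side',T(pts,[205,255]),z);u=P[0]-P[1];print('side',P,P.mean(0),np.linalg.norm(u),np.arctan2(u[1],u[0]))
for yaw in (.15,.175,.2,.24):
    c=np.array([.5331,.3106,.034]);d=np.array([np.cos(yaw),np.sin(yaw),0]);nrm=np.array([-d[1],d[0],0])
    print(yaw,'top sleeve ends', (proj('top',[c+.04*d,c-.04*d])-[160,175])*8+3.5,'side top line ends',(proj('side',[c+.07*d+[0,0,.012],c-.07*d+[0,0,.012]])-[205,255])*8+3.5+[240,0])
E
```

```text
top [0.5294 0.3218 0.034 ] 0.1713230637867437
top [0.5299 0.3007 0.034 ] 0.20975071380286148
top [0.5301 0.2888 0.034 ] 0.24051452951733998
side [[0.5699 0.3117 0.044 ]
 [0.497  0.2964 0.044 ]] [0.5334 0.304  0.044 ] 0.07443469060864917 0.20715943002228832
side [[0.6047 0.3152 0.044 ]
 [0.4691 0.2849 0.044 ]] [0.5369 0.3001 0.044 ] 0.13894634801086406 0.21983072843203544
side [[0.5913 0.3365 0.    ]
 [0.4757 0.3128 0.    ]] [0.5335 0.3247 0.    ] 0.11805677314116904 0.20173325329256522
0.15 top sleeve ends [[ 98.8039 102.9168]
 [117.4909 282.0058]] side top line ends [[338.4366  69.0976]
 [722.8952 114.0195]]
0.175 top sleeve ends [[ 96.5729 103.2354]
 [119.7394 281.6892]] side top line ends [[337.5442  73.0688]
 [723.4161 109.9663]]
0.2 top sleeve ends [[ 94.3491 103.6094]
 [121.9807 281.3163]] side top line ends [[336.7697  77.0594]
 [723.8143 105.9095]]
0.24 top sleeve ends [[ 90.8098 104.3221]
 [125.5484 280.6035]] side top line ends [[335.7775  83.4783]
 [724.1968  99.4177]]
```

```bash
cat >> h.py <<'E'
BC=np.array([.5232,.0192]);BY=-.108
def b2w(x,y,z=0): c,s=np.cos(BY),np.sin(BY); return np.array([BC[0]+c*x-s*y,BC[1]+s*x+c*y,z])
E
python3 - <<'E'
from h import *
np.set_printoptions(precision=3,suppress=True)
ry=.205; g=np.array([.533,.3105])-.015*np.array([np.cos(ry),np.sin(ry)])
print(R.from_quat(np.roll(robot.current_ee_rot(),-1)).as_matrix())
for nm,p,y in(('rest',[*g,.0153],ry),('board',b2w(-.015,0,.0183),BY),('strap',b2w(.038,.1,.09),BY),('tray',[.51,-.33,.043],0.)):
    for k in(0,np.pi):
        print(nm,robot.solve_ik(p,down(y+k)))
E
```

```text
[[ 0.894  0.447 -0.001]
 [ 0.447 -0.894  0.001]
 [-0.    -0.002 -1.   ]]
rest [-0.308  0.662 -0.444  1.851  0.412  0.72  -2.35 ]
rest [-0.068  0.766 -0.79   1.834  0.713  0.852  0.561]
board [-0.028  0.513 -0.167  2.088  0.156  0.551 -1.986]
board [ 0.325  0.585 -0.611  2.065  0.547  0.654  0.81 ]
strap [-0.044  0.508 -0.338  1.873  0.227  0.798 -2.181]
strap [ 0.247  0.597 -0.737  1.853  0.508  0.889  0.729]
tray [ 0.455  0.584  0.023  1.856 -0.019  0.702 -1.082]
tray [ 0.884  0.651 -0.559  1.824  0.465  0.8    1.657]
```

```bash
python3 - <<'E'
from h import *
np.set_printoptions(precision=4,suppress=True)
ry=.205; g=np.array([.533,.3105])-.015*np.array([np.cos(ry),np.sin(ry)])
q=down(ry)
robot.command_gripper(.7,25)
robot.move_ptp([*g,.22],q)
print(robot.current_t(),robot.current_position())
robot.move_straight([*g,.08],feed=.2)
print(robot.move_straight([*g,.0155],feed=.08,until_force=8),rel())
robot.command_gripper(0,25)
print(robot.current_width()*88,rel(),robot.current_t())
robot.move_straight([*g,.14],feed=.12)
print(robot.current_width()*88,rel())
for n in("side","top"):
    f=robot.grab_frame(n); cv2.imwrite(f"pics/{n}1.png",f[:,:,::-1])
crop('side',f:=cv2.imread('pics/side1.png')[:,:,::-1],'pics/s1c.png',(250,240),160,140,5)
E
```

```text
3.9833 [0.5188 0.3067 0.2199]
False (array([0.5186, 0.3078, 0.0159]), array([-0.2604,  0.5559,  0.345 ]))
23.40951050473098 (array([0.5188, 0.3055, 0.0156]), array([-1.1898, -4.8593,  4.8383])) 6.4667
23.47748748805209 (array([0.5178, 0.307 , 0.1391]), array([ 0.2196, -0.5647, -2.8715]))
pics/s1c.png 170 170 5
```

View pics/s1c.png

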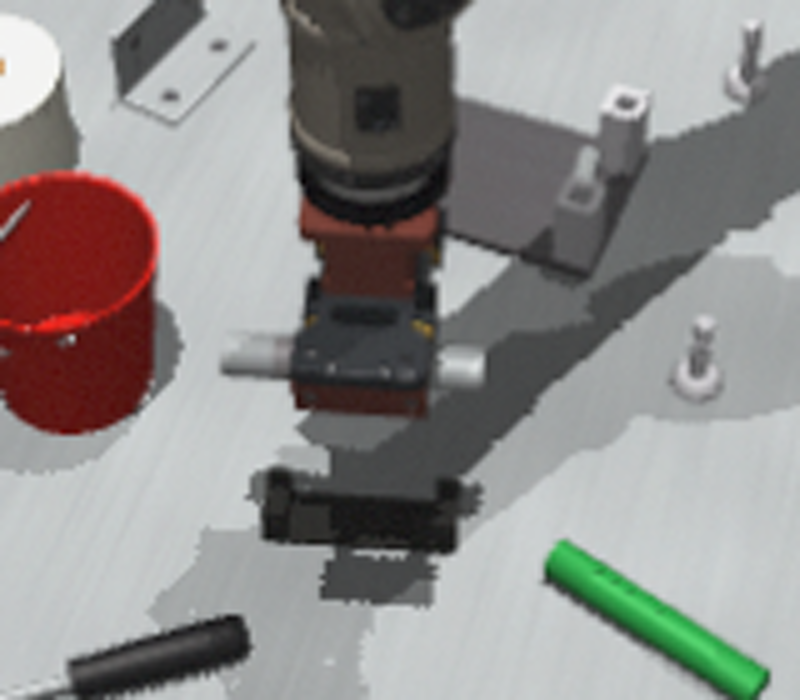

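```bash
python3 - <<'E'
from h import *
np.set_printoptions(precision=1,suppress=True)
p=robot.current_position(); y=.205; d=np.array([np.cos(y),np.sin(y),0]); c=p+[0,0,.0187]
print([ (proj('side',c+(o+s*.07)*d)-[170,170])*5+2 for o in(.015,.005) for s in(-1,1)])
E
```

```text
[array([[482.8, 370.3]]), array([[223.6, 352.9]]), array([[501.5, 371.5]]), array([[242. , 354.1]])]
```

Side view: the roller is held level (ends at crop 222 and 487, matching the prediction of 224 and 483 for the 15 mm off-centre grip). The rest is empty. Next is placing it.

```bash
python3 - <<'E'
from h import *
np.set_printoptions(precision=4,suppress=True)
q=down(BY); P=lambda z:b2w(-.015,0,z)
p=robot.current_position()
robot.move_straight([p[0],p[1],.2],feed=.2)
robot.move_ptp(P(.2),q)
robot.move_straight(P(.06),feed=.2)
print('t',robot.current_t(),rel())
print(robot.move_straight(P(.0175),feed=.05,until_force=4),rel())
robot.command_gripper(.6,25); robot.dwell(.3)
print(rel(),robot.current_t())
robot.move_straight(P(.2),feed=.25)
q2=robot.current_joint_pos()
robot.move_straight(b2w(-.015,0.2,.22),feed=.3) if False else robot.move_ptp(b2w(.038,.16,.24),q)
for n in("side","top"):
    f=robot.grab_frame(n); cv2.imwrite(f"pics/{n}2.png",f[:,:,::-1])
    crop(n,f,f'pics/{n}2c.png',(270,195) if n=='side' else (256,204),80,75,8)
print(robot.current_t())
E
```

```text
t 10.1667 (array([0.5092, 0.0217, 0.0608]), array([-0.1136, -0.3652, -2.2573]))
True (array([0.5078, 0.0211, 0.0186]), array([ 1.654 ,  0.9928, -0.3779]))
(array([0.5067, 0.0205, 0.0184]), array([ 0.4852, -1.3118, -0.1876])) 11.8833
pics/side2c.png 230 157 8
pics/top2c.png 216 166 8
13.5833
```

View pics/side2c.png

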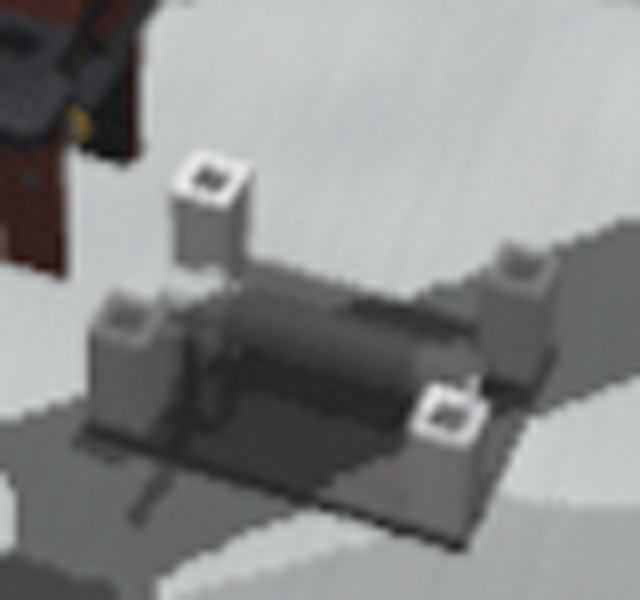

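View pics/top2c.png

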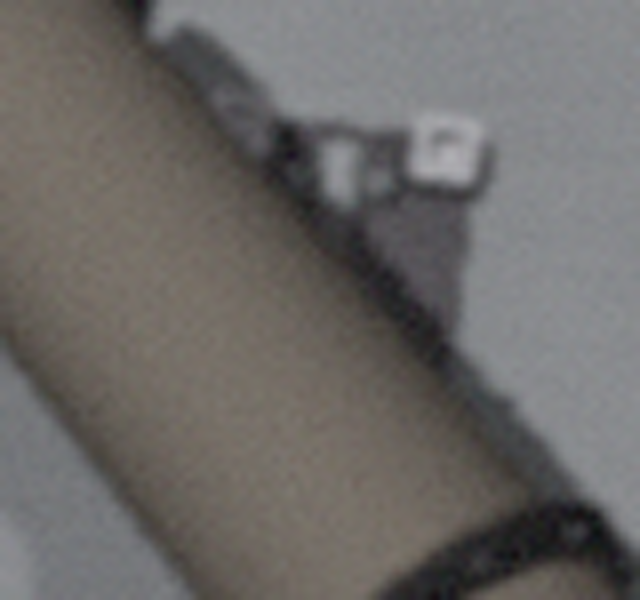

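```bash
python3 - <<'E'
from h import *
np.set_printoptions(precision=1,suppress=True)
for x in(-.07,-.04,0,.04,.07): print(x,(proj('side',b2w(x,0,.043))-[230,157])*8+3.5)
for th in(2.1,2.35): print((proj('side',b2w(.038,.034-.064*np.cos(th),.052+.064*np.sin(th)))-[230,157])*8+3.5)
E
```

```text
-0.07 [[483.1 375.1]]
-0.04 [[414.7 354.7]]
0 [[324.6 327.9]]
0.04 [[235.9 301.4]]
0.07 [[170.2 281.8]]
[[178.8 299.6]]
[[166.4 338. ]]
```

```bash
cat > strap.py <<'E'
from h import *
import sys
np.set_printoptions(precision=4,suppress=True)
q=down(BY); H=.0135; r=.046
def E(th):
    c,s=np.cos(th),np.sin(th)
    py=.034-r*c+.002*s; pz=.052+r*s+.002*c
    ly=.034-.062*c+.007*s
    return max(py,ly), pz
def tcp(th,clear=0):
    y,z=E(th); return b2w(.038,y+H+clear,z)
if __name__=='__main__':
    robot.command_gripper(0,20)
    a=tcp(2.35,.02); print(E(2.35))
    robot.move_straight([a[0],a[1],.2],feed=.3)
    robot.move_straight([a[0],a[1],a[2]+.004],feed=.15)
    print(robot.current_t(),rel())
    for th in np.arange(2.35,1.5,-.1):
        h=robot.move_straight(tcp(th)+[0,0,.004],feed=.08,until_force=25)
        print(round(th,2),h,rel()[1])
        if h: break
    for n in("side","top"):
        f=robot.grab_frame(n); cv2.imwrite(f"pics/{n}3.png",f[:,:,::-1])
        crop(n,f,f'pics/{n}3c.png',(270,180) if n=='side' else (256,204),80,90,6)
    print(robot.current_t())
E
echo
python3 strap.py
```

```text
(np.float64(0.08254852422949625), np.float64(0.08332234807483173))
15.7417 (array([0.5742, 0.1312, 0.0883]), array([0.2968, 0.145 , 0.2256]))
2.35 False [-0.5662  0.6985 -0.0827]
2.25 False [-1.5488 -0.0483 -0.0775]
2.15 False [0.4188 0.371  0.2886]
2.05 False [0.3289 1.7416 1.8359]
1.95 False [-0.2868  0.8415  0.8353]
1.85 False [ 0.1537  0.3111 -0.7782]
1.75 False [0.4226 0.5479 0.8065]
1.65 False [0.3222 0.0686 0.0337]
1.55 False [0.1002 0.1195 0.6195]
pics/side3c.png 230 135 6
pics/top3c.png 216 159 6
18.2417
```

View pics/side3c.png

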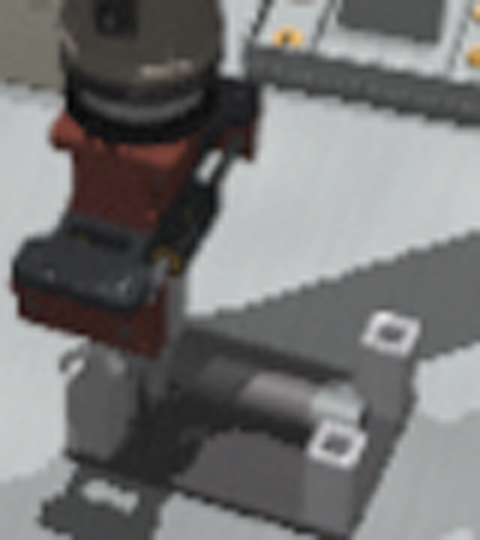

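```bash
python3 - <<'E'
from strap import *
for th in list(np.arange(1.45,0.05,-.1))+[0.05,0.0]:
    h=robot.move_straight(tcp(th)+[0,0,.002],feed=.08,until_force=15)
    print(round(th,2),h,rel()[1])
    if h: break
h=robot.move_straight(tcp(0)+[0,0,-.006],feed=.03,until_force=6); print(h,rel(),tcp(0))
p=robot.current_position()
robot.move_straight([p[0],p[1],.2],feed=.25)
robot.move_ptp([.51,-.33,.24],down(0.))
for n in("side","top"):
    f=robot.grab_frame(n); cv2.imwrite(f"pics/{n}4.png",f[:,:,::-1])
    crop(n,f,f'pics/{n}4c.png',(270,195) if n=='side' else (256,204),80,75,8)
print(robot.current_t())
E
```

```text
1.45 False [-0.1811 -0.4679 -1.018 ]
1.35 False [ 0.1015  0.5021 -0.123 ]
1.25 False [ 0.7895 -0.5141 -0.44  ]
1.15 False [ 1.0538  0.1769 -0.2953]
1.05 False [0.9208 0.0898 0.4855]
0.95 False [-0.0485 -0.4774 -0.4461]
0.85 False [-0.6663  0.3633 -0.5258]
0.75 False [ 0.5444 -0.9111  0.719 ]
0.65 False [0.1906 0.2862 0.416 ]
0.55 False [ 0.4865 -0.0461  0.4755]
0.45 False [-0.2178 -0.2871  0.2124]
0.35 False [ 0.1271 -0.8728  0.2659]
0.25 False [-0.7756  0.4921  1.0319]
0.15 False [-0.3652 -0.1268 -0.6067]
0.05 False [-0.0447 -0.433  -0.6749]
0.0 False [0.1599 0.2978 0.7006]
True (array([0.5614, 0.0166, 0.0542]), array([-2.3152, -0.6568,  9.0345])) [0.5611 0.0166 0.054 ]
pics/side4c.png 230 157 8
pics/top4c.png 216 166 8
24.6167
```

View pics/side4c.png

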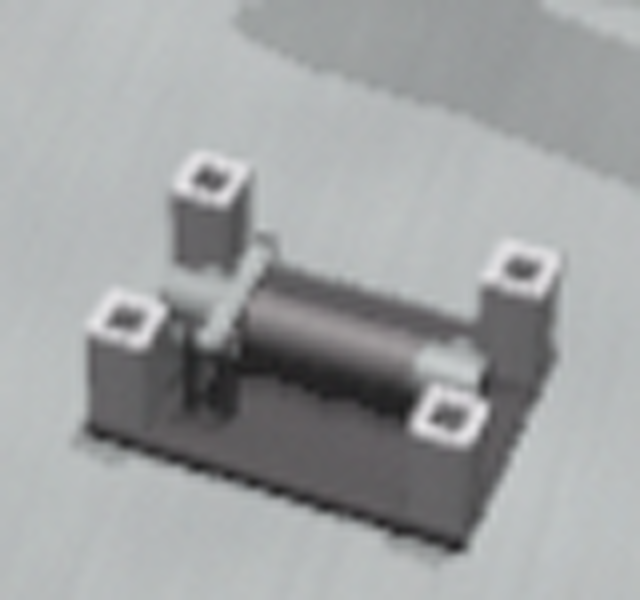

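View pics/top4c.png

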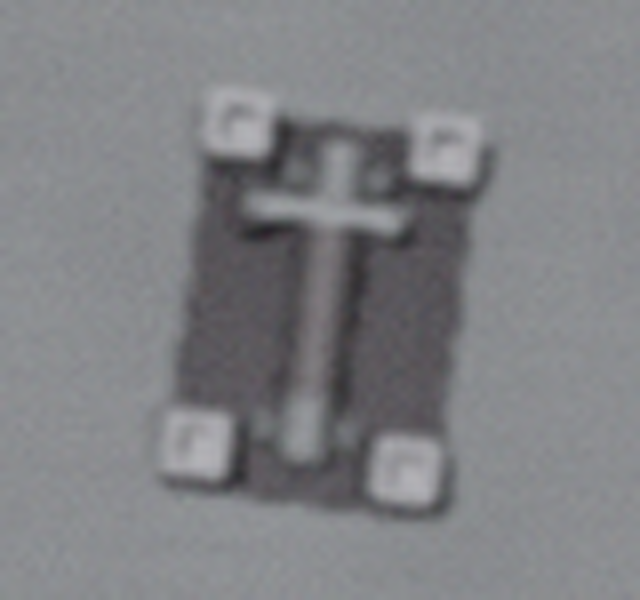

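```bash
python3 - <<'E'
from meas import *
np.set_printoptions(precision=4,suppress=True)
out=[]
for n,box,thr in(('top',(345,190,370,226),85),('side',(278,120,312,148),125)):
    f=cv2.imread(f'pics/{n}0.png')
    x0,y0,x1,y1=box;S=10
    a=cv2.resize(f[y0:y1,x0:x1],None,fx=S,fy=S,interpolation=cv2.INTER_CUBIC)
    l=a.mean(2); print(n,np.percentile(l,[1,5,20,50,80,99]))
    m=(l<thr).astype(np.uint8);c=max(cv2.findContours(m,0,1)[0],key=cv2.contourArea)
    ap=cv2.approxPolyDP(c,12,True).reshape(-1,2);print((ap+.5)/S-.5+[x0,y0])
    r=cv2.minAreaRect(c);print('rect',(cv2.boxPoints(r)+.5)/S-.5+[x0,y0])
    cv2.drawContours(a,[c],-1,(0,255,0),1);out.append(a)
h=max(o.shape[0] for o in out);out=[cv2.copyMakeBorder(o,0,h-o.shape[0],0,0,0) for o in out]
cv2.imwrite('pics/hand.png',np.hstack(out))
E
```

```text
top [ 48.6667  75.3333 121.3333 138.     143.3333 148.3333]
[[356.75 197.15]
 [354.95 199.15]
 [355.25 215.85]
 [357.35 216.65]
 [358.55 215.65]]
rect [[354.1241 197.27  ]
 [357.7023 197.1065]
 [358.5931 216.5932]
 [355.0149 216.7568]]
side [ 68.6667  75.6667  81.     150.     183.3333 191.6667]
[[277.55 122.15]
 [277.55 128.25]
 [286.15 129.25]
 [284.35 135.85]
 [286.25 134.15]
 [285.65 138.15]
 [287.25 139.65]
 [301.95 141.95]
 [304.45 133.15]
 [311.45 134.05]
 [311.45 130.35]
 [290.35 128.25]
 [281.25 124.75]
 [284.15 119.55]
 [280.05 119.55]]
rect [[272.8764 133.9638]
 [279.3325 117.6442]
 [312.7157 130.8507]
 [306.2596 147.1703]]
```

View pics/hand.png

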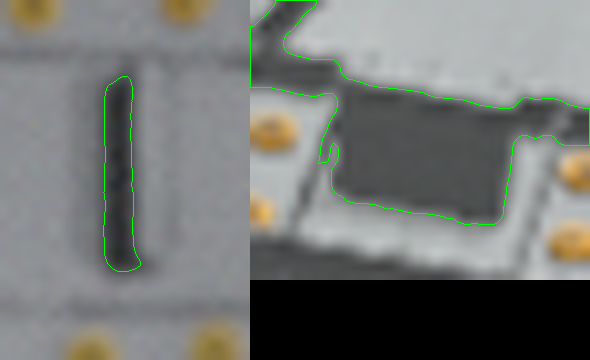

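```bash
python3 - <<'E'
from meas import *
np.set_printoptions(precision=4,suppress=True)
def show(n,pts,z,t):
    P=onz(n,pts,z);u=P[0]-P[1];print(t,P.ravel(),'mid',P.mean(0),'L',np.linalg.norm(u),'yaw',np.arctan2(u[1],u[0]))
show('top',[[357.65,197.2],[358.1,216.3]],.079,'blade top +y edge, top')
show('side',[[287,127.9],[304,130.4]],.079,'same, side')
show('side',[[285.85,138.6],[302.4,141.8]],.016,'blade foot +y, side')
# outline of the tray in both views
out=[]
for n,box,thr in(('top',(332,178,380,238),115),('side',(265,120,325,162),140)):
    f=cv2.imread(f'pics/{n}0.png');x0,y0,x1,y1=box;S=10 if n=='top' else 10
    a=cv2.resize(f[y0:y1,x0:x1],None,fx=S,fy=S,interpolation=cv2.INTER_CUBIC);out.append(a)
cv2.imwrite('pics/tr_t.png',out[0]);cv2.imwrite('pics/tr_s.png',out[1])
E
```

```text
blade top +y edge, top [ 0.5443 -0.3288  0.079   0.4785 -0.3296  0.079 ] mid [ 0.5114 -0.3292  0.079 ] L 0.06583297401699852 yaw 0.011537432273423874
same, side [ 0.5487 -0.326   0.079   0.4826 -0.3293  0.079 ] mid [ 0.5157 -0.3277  0.079 ] L 0.06618763919214178 yaw 0.05006234313458097
blade foot +y, side [ 0.5529 -0.3393  0.016   0.4855 -0.3382  0.016 ] mid [ 0.5192 -0.3387  0.016 ] L 0.067430034361113 yaw -0.015139432700017365
```

View pics/tr_t.png

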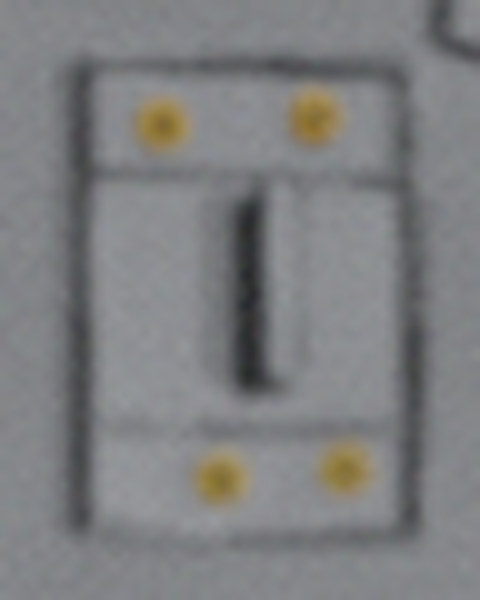

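View pics/tr_s.png

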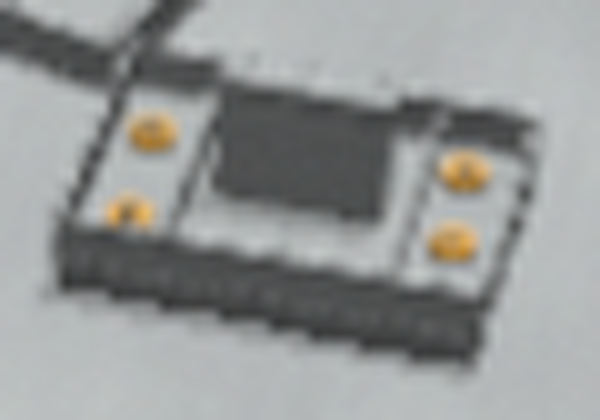

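```bash
python3 - <<'E'
from meas import *
np.set_printoptions(precision=4,suppress=True)
T=lambda p,o:(np.array(p)+.5)/10-.5+o
def show(n,pts,z,t):
    P=onz(n,T(pts,[332,178] if n=='top' else [265,120]),z);u=P[0]-P[1];print(t,P[:,:2].ravel(),'mid',P.mean(0)[:2],'L',np.linalg.norm(u),'yaw',np.arctan2(u[1],u[0]))
show('side',[[60,238],[485,303]],.039,'side +y wall top')
show('side',[[58,288],[475,360]],.014,'side +y wall bot')
show('top',[[72,65],[75,532]],.014,'top +y wall bot')
show('top',[[88,65],[90,532]],.039,'top +y wall top')
show('top',[[408,65],[416,532]],.039,'top -y wall outer')
show('top',[[80,62],[408,62]],.039,'top far outer')
show('top',[[75,543],[410,543]],.039,'top near outer')
E
```

```text
side +y wall top [ 0.5969 -0.2646  0.4328 -0.273 ] mid [ 0.5148 -0.2688] L 0.1643272825243063 yaw 0.051168074424274956
side +y wall bot [ 0.597  -0.2649  0.4333 -0.2689] mid [ 0.5152 -0.2669] L 0.1637110456527053 yaw 0.024477246762149
top +y wall bot [ 0.6002 -0.2753  0.4331 -0.2754] mid [ 0.5167 -0.2754] L 0.1670929401616852 yaw 0.00019472294946354287
top +y wall top [ 0.5959 -0.2765  0.4313 -0.2761] mid [ 0.5136 -0.2763] L 0.16458729077307624 yaw -0.0024394751837513466
top -y wall outer [ 0.5984 -0.3918  0.4328 -0.3919] mid [ 0.5156 -0.3918] L 0.1656176737012066 yaw 0.000575574285095967
top far outer [ 0.5969 -0.2736  0.5994 -0.3918] mid [ 0.5982 -0.3327] L 0.11817554756534036 yaw 1.5922978205270972
top near outer [ 0.4274 -0.2708  0.4289 -0.3897] mid [ 0.4281 -0.3302] L 0.1188767698094454 yaw 1.583121029093205
```

```bash
python3 - <<'E'
from h import *
np.set_printoptions(precision=4,suppress=True)
g=np.array([.514,-.334]); q=down(.01)
robot.command_gripper(.5,45)
robot.move_straight([*g,.2],rot=q,feed=.25)
robot.move_straight([*g,.09],feed=.2)
print(robot.move_straight([*g,.0435],feed=.06,until_force=8),rel())
robot.command_gripper(0,45)
print(robot.current_width()*88,rel(),robot.current_t())
robot.move_straight([*g,.06],feed=.05); robot.dwell(.3)
print(rel(),robot.current_moment())
robot.move_straight([*g,.19],feed=.15)
print(robot.current_width()*88,rel(),robot.current_t(),robot.current_moment())
for n in("side","top"):
    f=robot.grab_frame(n); cv2.imwrite(f"pics/{n}5.png",f[:,:,::-1])
    crop(n,f,f'pics/{n}5c.png',(300,110) if n=='side' else (357,208),100,90,7)
E
```

```text
False (array([ 0.5143, -0.3341,  0.0438]), array([-0.483 , -0.2156,  0.5011]))
12.000043425029853 (array([ 0.514 , -0.3351,  0.0437]), array([ 0.4264, -3.4502,  1.1575])) 27.975
(array([ 0.5138, -0.3339,  0.0597]), array([-0.2609, -1.0423, -6.9118])) [ 0.041  -0.0136  0.005 ]
11.989879593487444 (array([ 0.5132, -0.3338,  0.1889]), array([ 0.1042,  0.2686, -6.7039])) 29.775 [0.0547 0.0121 0.0095]
pics/side5c.png 250 65 7
pics/top5c.png 307 163 7
```

View pics/side5c.png

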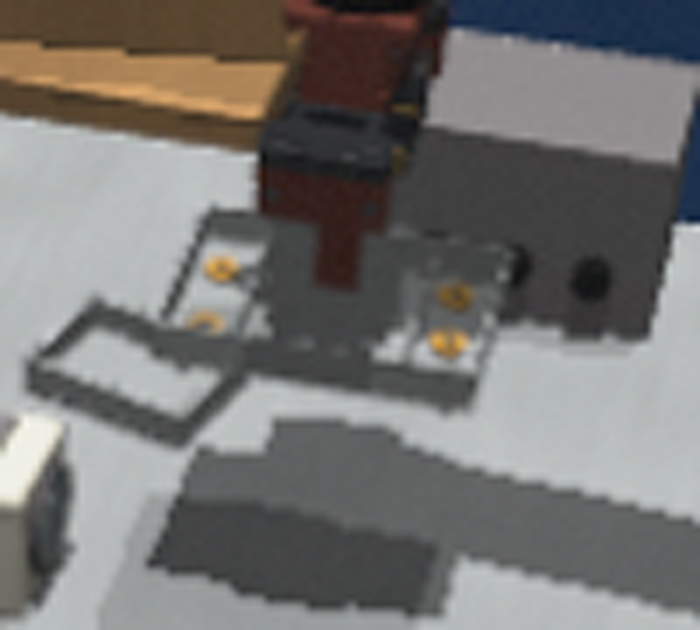

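View pics/top5c.png

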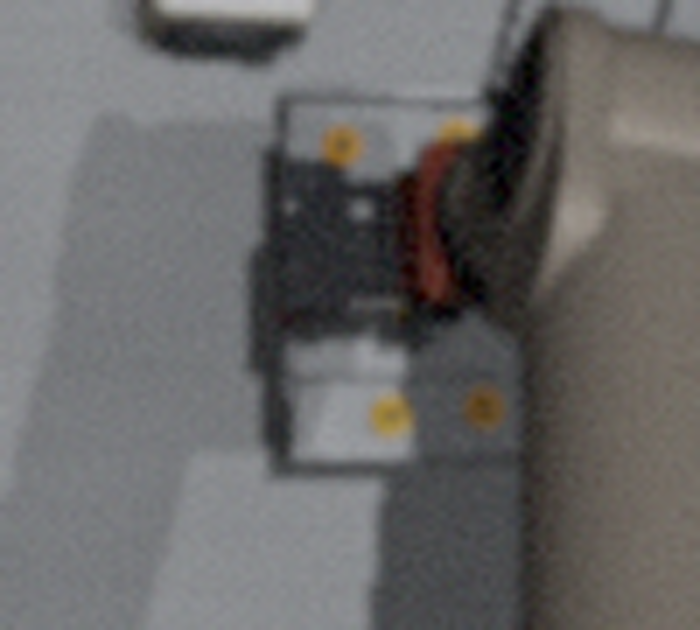

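```bash
python3 - <<'E'
from h import *
np.set_printoptions(precision=4,suppress=True)
q=down(BY)
robot.move_straight([.514,-.334,.21],feed=.2)
robot.move_ptp(b2w(0,0,.21),q)
robot.move_straight(b2w(0,0,.0435+.09),feed=.12); robot.dwell(.3)
print(rel(),robot.current_t(),robot.current_width()*88,b2w(0,0))
for n in("side","top"):
    f=robot.grab_frame(n); cv2.imwrite(f"pics/{n}6.png",f[:,:,::-1])
    crop(n,f,f'pics/{n}6c.png',(270,180) if n=='side' else (256,204),90,80,8)
E
```

```text
(array([0.5235, 0.0192, 0.134 ]), array([-0.1002,  0.4311, -5.7136])) 32.5417 11.79578674025839 [0.5232 0.0192 0.    ]
pics/side6c.png 225 140 8
pics/top6c.png 211 164 8
```

View pics/side6c.png

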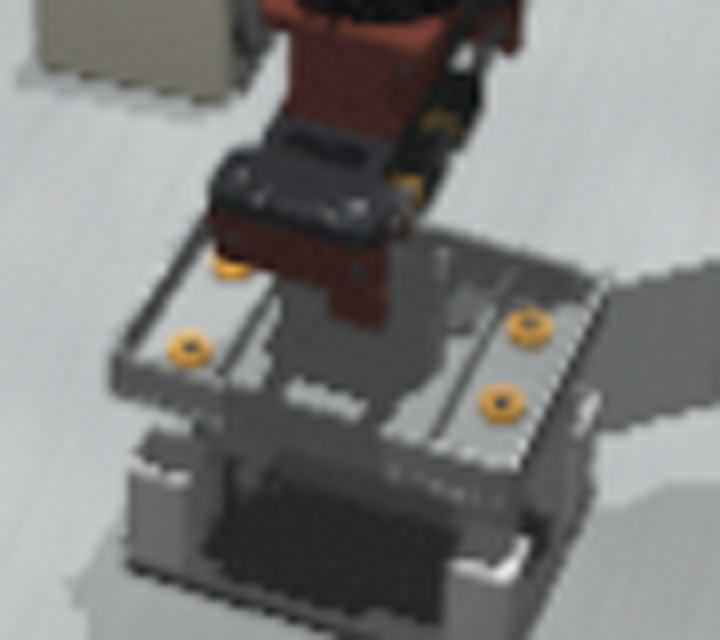

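View pics/top6c.png

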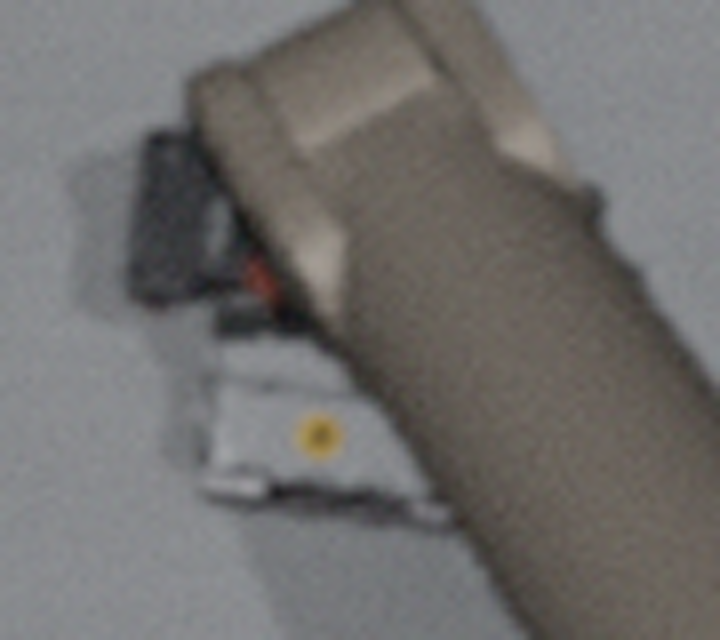

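```bash
python3 - <<'E'
from h import *
np.set_printoptions(precision=1,suppress=True)
S=lambda x,y,z:(proj('side',b2w(x,y,z))[0]-[225,140])*8+3.5
T=lambda x,y,z:(proj('top',b2w(x,y,z))[0]-[211,164])*8+3.5
z=.0905
for nm,x,y,zz in [('rim far+y',.085,.06,z+.039),('rim near+y',-.085,.06,z+.039),('floor near+y',-.085,.06,z+.014),('floor far+y',.085,.06,z+.014),('rim near-y',-.085,-.06,z+.039),('post near+y outer near',-.083,.058,.064),('post near +y other',-.057,.058,.064),('post far+y outer far',.083,.058,.064),('handle far top',.035,.006,z+.079),('handle near top',-.035,.006,z+.079),('fing',0,.02,z+.0433)]:
    print(nm,S(x,y,zz),T(x,y,zz))
f=cv2.imread('pics/side6.png');crop('side',f[:,:,::-1],'pics/a1.png',(245,192),40,36,18);crop('side',f[:,:,::-1],'pics/a2.png',(288,202),40,36,18)
E
```

```text
rim far+y [115.2 352.7] [247.5  66.2]
rim near+y [522.7 472.9] [192.6 472.1]
floor near+y [518.7 517.7] [195.  477.5]
floor far+y [116.6 397.5] [249.   77.8]
rim near-y [620.2 275.3] [484.7 509.6]
post near+y outer near [509.2 582.8] [204.1 481.8]
post near +y other [447.5 564. ] [212.2 421.4]
post far+y outer far [125.4 465.9] [255.3 101.1]
handle far top [285.2 225.5] [361.9 184.6]
handle near top [452.9 272.4] [339.6 356.4]
fing [353.1 337.7] [316.7 278.3]
pics/a1.png 225 174 18
pics/a2.png 268 184 18
```

View pics/a1.png

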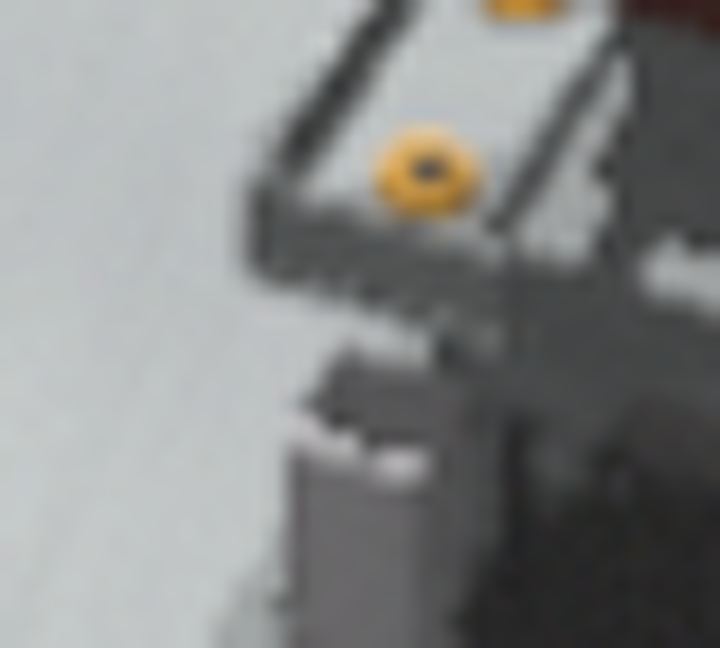

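View pics/a2.png

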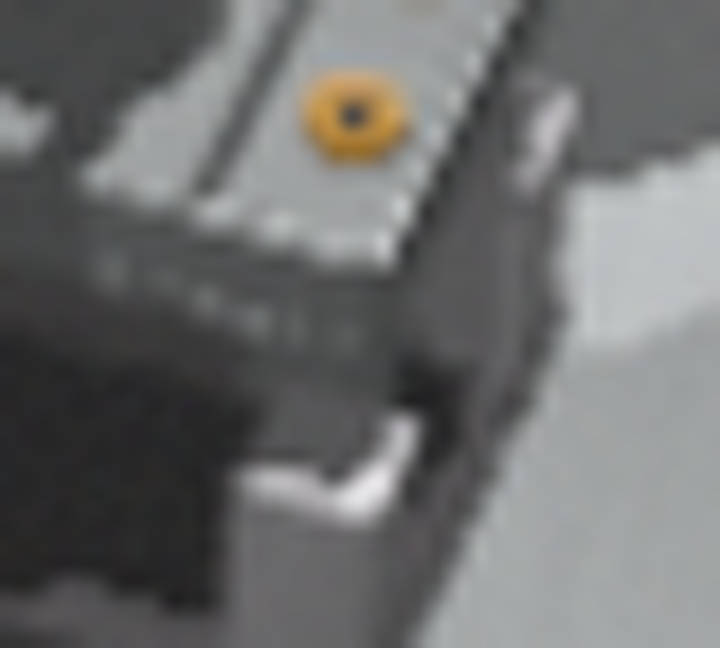

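```bash
python3 - <<'E'
from h import *
np.set_printoptions(precision=4,suppress=True)
h=robot.move_straight(b2w(0.,0.,.111),feed=.06); robot.dwell(.3); print(rel(),robot.current_moment())
h=robot.move_straight(b2w(0.,0.,.0930),feed=.025,until_force=7)
print(h,rel(),robot.current_moment(),robot.current_t())
for n in("side",):
    f=robot.grab_frame(n); cv2.imwrite(f"pics/{n}7.png",f[:,:,::-1])
    crop(n,f,f'pics/{n}7c.png',(270,180),90,80,8)
E
```

```text
(array([0.5234, 0.0192, 0.1113]), array([ 0.4287, -0.2681, -6.3335])) [ 0.0173  0.0161 -0.0032]
True (array([0.5215, 0.0189, 0.1031]), array([ 0.4295,  0.334 , -6.7199])) [0.0756 0.1049 0.0195] 33.875
pics/side7c.png 225 140 8
```

View pics/side7c.png

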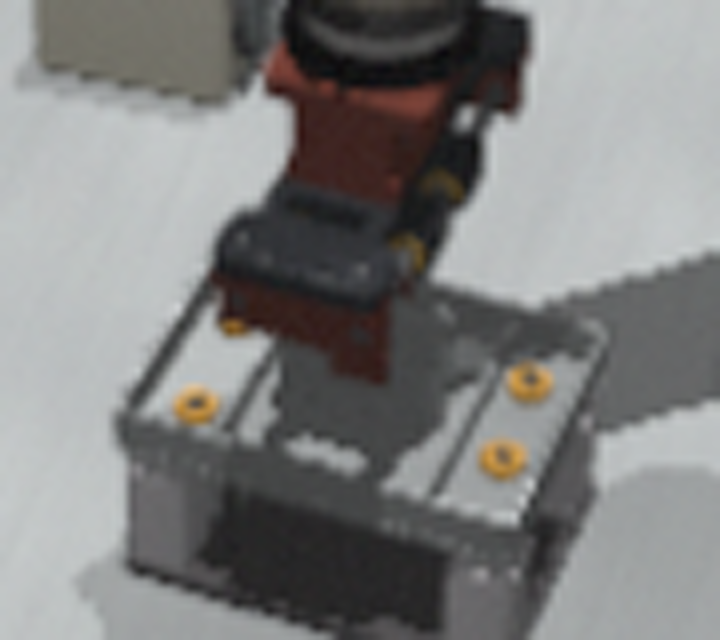

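```bash
python3 - <<'E'
from h import *
np.set_printoptions(precision=4,suppress=True)
robot.move_straight(b2w(-.0018,0.,.106),feed=.03); robot.dwell(.2); print(rel())
h=robot.move_straight(b2w(-.0018,0.,.0930),feed=.025,until_force=9)
print(h,rel(),robot.current_moment(),robot.current_t())
E
```

```text
(array([0.5213, 0.0193, 0.1059]), array([-0.9332, -0.0781, -5.5826]))
True (array([0.5211, 0.0193, 0.0937]), array([-1.2097, -1.2512,  5.1916])) [ 0.0704 -0.0788 -0.0782] 34.8667
```

```bash
python3 - <<'E'
from h import *
np.set_printoptions(precision=4,suppress=True)
robot.command_gripper(.45); robot.dwell(.3); print(rel())
p=robot.current_position()
robot.move_straight([p[0],p[1],.2],feed=.15)
robot.move_ptp([.45,-.4,.3],down(0.))
for n in("side","top"):
    f=robot.grab_frame(n); cv2.imwrite(f"pics/{n}8.png",f[:,:,::-1])
    crop(n,f,f'pics/{n}8c.png',(270,180) if n=='side' else (256,204),90,80,8)
    cv2.imwrite(f"pics/{n}8b.png",cv2.resize(f[:,:,::-1],(640,480)))
print(robot.current_t())
S=lambda x,y,z:(proj('side',b2w(x,y,z))[0]-[225,140])*8+3.5
T=lambda x,y,z:(proj('top',b2w(x,y,z))[0]-[211,164])*8+3.5
np.set_printoptions(precision=1)
for sx in(1,-1):
  for sy in(1,-1): print(sx,sy,S(.085*sx,.06*sy,.089),T(.085*sx,.06*sy,.089))
E
```

```text
(array([0.5195, 0.0188, 0.0926]), array([ 0.1278, -0.7946, -0.6435]))
pics/side8c.png 225 140 8
pics/top8c.png 211 164 8
38.3583
1 1 [117.5 424.8] [249.9  84.9]
1 -1 [232.3 240. ] [530.1 120.4]
-1 1 [516.2 544.8] [196.5 480.7]
-1 -1 [612.1 347.3] [481.1 517.2]
```

View pics/side8c.png

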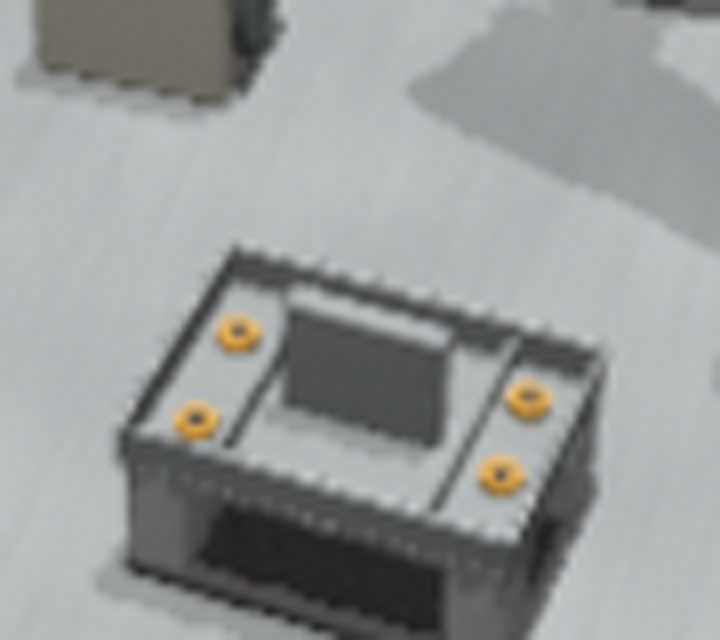

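View pics/top8c.png

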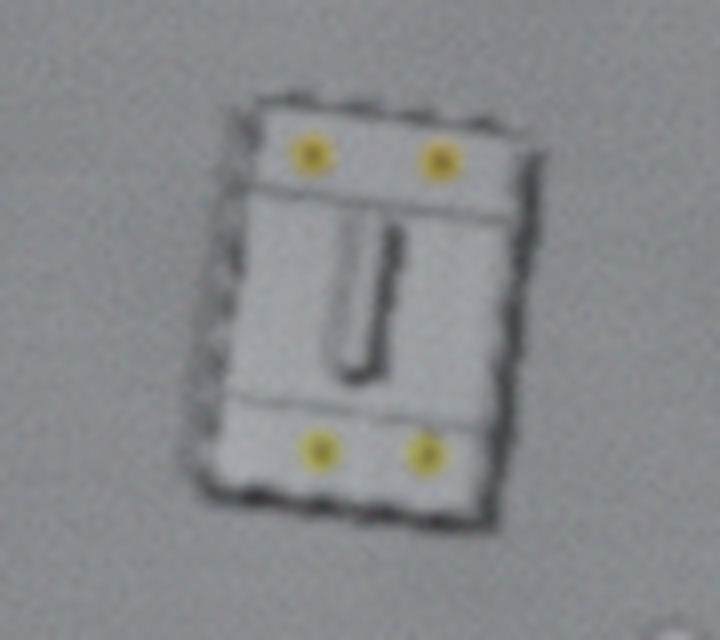

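View pics/top8b.png

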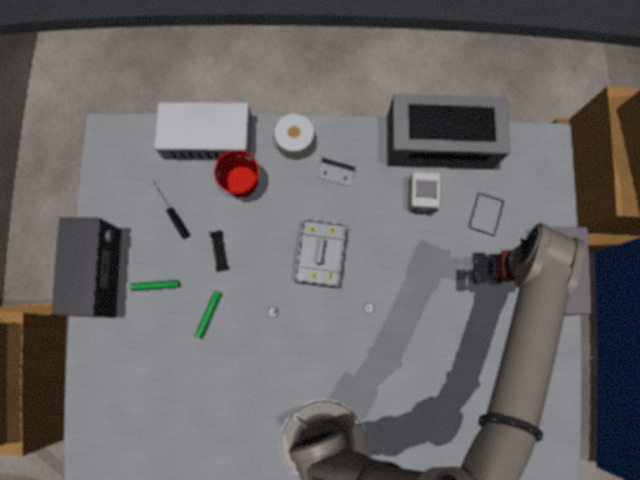

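```bash
python3 - <<'E'
from h import *
np.set_printoptions(precision=1)
f=cv2.imread('pics/side8.png')
def cr(c,w,h,s,mk):
    x0,y0=int(c[0]-w/2),int(c[1]-h/2);a=cv2.resize(f[y0:y0+h,x0:x0+w],None,fx=s,fy=s,interpolation=cv2.INTER_CUBIC)
    a=cv2.convertScaleAbs(a,alpha=1.3,beta=10)
    for m,col in mk:
        u=(proj('side',b2w(*m))[0]-[x0,y0]+.5)*s-.5; cv2.circle(a,tuple(int(v) for v in u),3,col,-1)
    return a
mk=[((sx*.085,sy*.06,z),c) for sx in(1,-1) for sy in(1,-1) for z,c in((.089,(0,255,0)),(.064,(0,0,255)))]+[((sx*.085,sy*.06,0),(255,0,0)) for sx in(1,-1) for sy in(1,)]
mk+=[((sx*.085,sy*.06,0.01),(255,255,0)) for sx in(1,-1) for sy in(1,)]
cv2.imwrite('pics/chk.png',cr((270,190),70,52,11,mk))
E
```

```text
(no output)
```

View pics/chk.png

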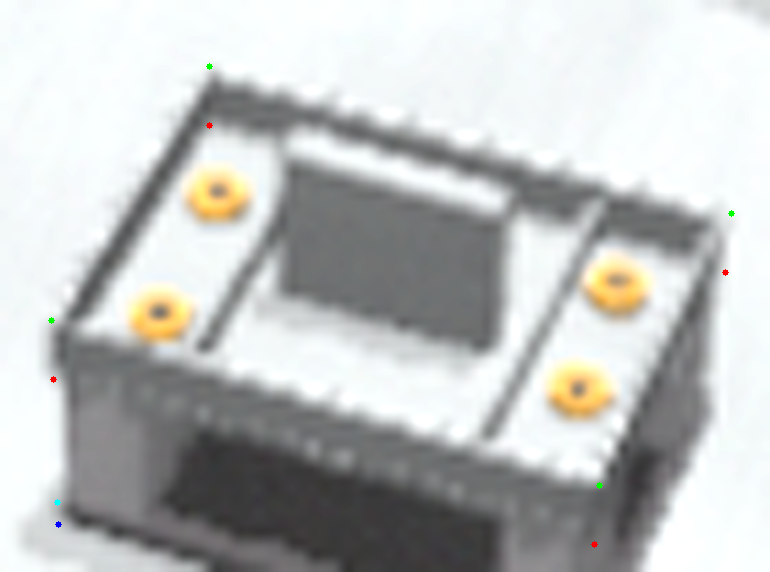

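```bash
python3 - <<'E'
from meas import *
np.set_printoptions(precision=2,suppress=True)
def brass(a):
    a=a.astype(int); return cv2.morphologyEx(((a[:,:,0]-a[:,:,2])>40).astype(np.uint8),cv2.MORPH_OPEN,np.ones((5,5)))
def get(n,k,box):
    f=cv2.imread(f'pics/{n}{k}.png')[:,:,::-1]; b=blobs(n,f,box,0,3,60,brass); return b
Bx={('top',0):(335,180,378,236),('top',8):(232,172,282,232),('side',0):(268,122,322,152),('side',8):(240,172,302,206)}
zb=.022
for n in('top','side'):
    A=get(n,0,Bx[n,0]);B=get(n,8,Bx[n,8]); assert len(A)==4==len(B),(len(A),len(B))
    PA=onz(n,A[:,:2],zb)
    for dz in(.050,):
        PB=onz(n,B[:,:2],zb+dz)
        k=lambda P:P[np.lexsort((P[:,1],np.round(P[:,0]-P[:,0].mean(),3)>0))]
        a,b=k(PA)[:,:2],k(PB)[:,:2]
        da,db=a-a.mean(0),b-b.mean(0); th=np.arctan2((da[:,0]*db[:,1]-da[:,1]*db[:,0]).sum(),(da*db).sum())
        rot=np.array([[np.cos(th),-np.sin(th)],[np.sin(th),np.cos(th)]])
        print(n,'rot',round(th,4),'res mm',((db-da@rot.T)*1e3).ravel(), 'scale',np.sqrt((db**2).sum()/(da**2).sum()))
        # where tray centre goes, if its start centre was as measured
        for c in((.513,-.334),(.515,-.334),(.514,-.334)):
            t=b.mean(0)+rot@(np.array(c)-a.mean(0)); d=t-BC
            print('  centre ->',t*1e3,'off board mm',d*1e3)
E
```

```text
top rot -0.106 res mm [-0.07 -0.03 -0.    0.1   0.23  0.16 -0.16 -0.23] scale 1.0000417081228965
  centre -> [520.11  22.51] off board mm [-3.09  3.31]
  centre -> [522.09  22.3 ] off board mm [-1.11  3.1 ]
  centre -> [521.1   22.41] off board mm [-2.1   3.21]
side rot -0.1065 res mm [-0.34  0.19 -0.03 -0.21  0.26 -0.97  0.11  0.99] scale 1.0048958721975916
  centre -> [520.44  23.84] off board mm [-2.76  4.64]
  centre -> [522.43  23.63] off board mm [-0.77  4.43]
  centre -> [521.43  23.73] off board mm [-1.77  4.53]
```

```bash
python3 - <<'E'
from h import *
robot.close_job(); print(robot.current_t())
E
```

```text
the job is handed in; nothing more can be done
the job is handed in; nothing more can be done
```

I handed the job in at about 38 s of the 72 s allowed, and no verdict was given. The roller is in both V-blocks, the strap lies across it, and the tray sits on the corner posts with its pins in the sockets.

- **Roller:** I gripped it 15 mm off centre so the gripper body would clear the open strap. In the side view its sleeve ended where the cradle point predicts, within about 2 mm.
- **Strap:** I pushed it over in an arc with closed fingers. The fingers met it at a height of 54.2 mm, against 54 mm for a level strap, and both cameras show it lying across the roller.
- **Tray:** On the first try the pins stopped on the socket edges 4 mm in, because the tray was about 2 mm too far along x. I raised it, shifted it by 1.8 mm and lowered it again. It went down until the posts took the load, exactly 50 mm above its starting height, as it should. It was not dropped.
- **After release:** The bushes in the tray fit a level tray raised by 50 mm, with errors of about 0.2 mm in the top view and 1 mm in the side view. Its heading was about -0.106 rad, against -0.108 rad for the board.
- **One check disagreed:** The camera estimate of the tray's centre came out 1–3 mm off along x and 3–4.5 mm off along y. I put this down to the rough estimate of where the tray started. With the pins home, the sockets allow only about 2 mm.
- **Other things on the shelf:** They look unmoved in the last top view. I compared them by eye and did not measure them.

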